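Snap the long stop block onto the carton-squaring jig

ROBOT

A 6-joint arm with a two-finger parallel gripper is mounted at the origin on a cart in front of the work surface, level with it; the furniture and walls round the work are solid. World frame = base frame: x ahead of the robot, y to its left, z up, the work surface at z = 0. Lengths are in mm, angles in rad, forces in N, time in s.
With the tool pointing down it reaches from about 250 to 725 mm from the base axis. Payload 9.7 kg.
Tool frame: the origin (TCP) lies at the very end of the fingers, on their centre line; the grasp point (between the pads) lies 19 mm behind it; z points along the fingers, y is the line along which they close (so a half turn about z gives the same grasp; the last joint's range is limited). The gripper opens to 85 mm and grips with 20 to 120 N. Pads are 22 mm wide; open, the fingers measure 114 mm over their backs; the gripper's body (76 mm by 85 mm) begins 54 mm behind the grasp point. The pads swing forward as they close: fully open they stand 13 mm farther back than shut.
Start: joints at [-1.175, 0.087, 0.176, 1.66, 0, 1.571], TCP at [212.048, -507.477, 193.284] pointing down, gripper open.
Joint ranges: [-3.13, 3.13], [-0.85, 1.81], [-1.15, 1.24], [-2.2, 2.28], [-1.44, 1.52], [-3.14, 3.14]. Speed limits (rad/s): [2.22, 2.22, 2.57, 3.14, 3.14, 3.14].

INTERFACE

Orientations are given as a rotation vector (axis times angle).
In Python, from rig import telemetry, read_camera, camera_model, arm gives the robot as it stands.
- The arm moves only by the tool move_arm, never from a script. Its arguments are lists of equal length, an entry for each row: "translation": the shift along the world's x, y, z in mm, a list of three; "rotation": the turn, a rotation vector about the world's x, y, z in degrees, a list of three; "fingers": the opening, from -1 (shut) to 1 (fully open), so that 0 is half open. In form: {"translation": [[tx, ty, tz], ...], "rotation": [[rx, ry, rz], ...], "fingers": [fingers, ...]}. A call has 1 to 12 rows; each row shifts and turns the commanded pose from where the row before left it; what a row does not reach is not made up. A row lasts 1/12 s, in which the tool goes at most 41.7 mm and 7.16 degrees, less where a joint would pass 70% of its speed; a pose out of reach is approached as far as the arm can. A call is refused whole if a number of a shift passes 41.7 or a number of a turn 7.16, either way. A call with a gripper value outside its range is refused whole. The fingers move at their own pace and stop on an object; "force" is the grip in N (left out, the last holds). Time passes only in rows, so rows that do not move let the fingers close. It gives the time, the measured TCP pose, the force, the opening and the grip force at its end, in the units of the state.
- telemetry.state(): the state, without advancing time (a new reading comes with each control period).
- read_camera(name): name is "side" or "top"; returns the picture (400x640x3 uint8, red, green, blue); there is no depth.
- camera_model(name): a dict with "camera_matrix" (3x3 intrinsics, pixels), "distortion" ([k1, k2, p1, p2, k3] as OpenCV has them; the pictures are not rectified), "R" (3x3) and "t" (3): a world point X has camera coordinates R X + t. Camera axes: x right, y down, z forward; pixel columns grow to the right and rows downward; lengths in mm; the calibration is good to about 2 mm. A picture is of the moment at which its call begins. camera_model takes no time and is no camera call.
- arm.sign_off(): hands the job in; it is judged then, once.
The state is a dict: "time_s": time; "qpos": joint angles; "joint_velocities": joint speeds; "joint_efforts": joint torques, N m; "ee_pos": TCP position; "eef_rot": TCP orientation; "wrist_force": force on the tool from outside, world axes, zero at the start; "wrist_torque": the same for the moment, N m; "finger_gap": finger opening in mm; "grip_force": force on a finger pad.
Only numpy, scipy, OpenCV 4.12 (cv2) and the standard library are available. Lean on these libraries where they do the work, as an engineer would, in place of code of your own. Each camera call takes 0.05 s, during which the arm holds its last target. There are 200 camera calls.

TASK

Complete the squaring jig: set the longer of the two loose wooden blocks on the board's two bare studs and let go of it while it still stands proud on their catches. Then press it down from above until it is fully home, flat on the board, take the hand away, and leave everything else where it is.

Things in the scene. Friction and masses are not known exactly. Their poses are not given: they have to be found in the camera images.
- long_block: Longer loose block: smooth-topped brown wood, 140 x 50 x 36 mm (its x, y, z), 0.13-0.25 kg, thin dark line along the top. Origin: centre of its underside, z up. Two square sockets in the underside, 24 x 24 mm, 16 mm deep, centred 45 mm either side of the origin along x. Lies flat on the table, sockets down, left or right of the jig; either way round fits.
- short_block: The shorter loose block, same look, 90 x 50 x 36 mm, origin at the centre of its underside. Not wanted: its sockets do not match the bare studs. Leave it (within 30 mm).
- jig: The jig, fixed to the table: grey board 260 x 200 x 12 mm (x, y, z), origin at the centre of its underside, z up. A wooden block, 50 x 170 x 36 mm (x, y, z), is already fixed on it, centred at x = 100 mm, y = 0; it stands 15 mm beyond the end of the seated long block. The two bare studs stand in a line along x near the board's +y edge.
- seat (a point): Point on the board's top face midway between the bare studs (jig x = -10, y = 65, z = 12 mm); axes are the jig's. The seated long block has its origin here, its x along this x, its top 36 mm above. Lowered over the studs, a block first stops on their catches with its underside 7 to 9 mm above the board and stays so when let go; 8 to 12 N down near its middle drives it flat, and it stays.
- stud_a (a point): Centre of the top of one bare stud, 45 mm to -x of the seat and 14 mm above the board. Stud: round steel, 22 mm across, 14 mm high, the top 3 mm tapering to 16 mm across. On its +y and -y sides a sprung brass ball catch sticks out 2.3 mm, 4.5 mm above the board.
- stud_b (a point): Centre of the top of the other bare stud, alike, 45 mm to +x of the seat.
- carton: Small red carton 51 x 70 x 40 mm standing on the jig's board against the fixed block, on the side away from the bare studs; its near side is about 50 mm from the seated long block. Origin at the centre of its underside. Leave it (within 30 mm).
- white_roll: Small white tape roll, 52 x 55 x 19 mm, lying flat at the right behind; origin at the centre of its underside. Leave it (within 30 mm).
- black_roll: Small black tape roll, 68 x 71 x 20 mm, lying flat at the left behind; origin at the centre of its underside. Leave it (within 30 mm).

How it is judged:
By the outcome, as a careful person would: the job done as asked, in the order asked, and still so for the second after the job is handed in, with the robot touching nothing.
It also fails if it takes over 48 s, if anything falls off the work surface, if the arm or the gripper's body presses on something with over 40 N, if the wrist force passes 120 N, or if a joint passes its speed limit or range.

## Working session

There is one attempt and no reset: what is moved stays moved. The work goes in short steps, Python scripts to look and compute and a tool call to move; the robot and the scene stay as the last step left them, time stands still between calls to the robot, and variables do not carry over. Pictures are saved under pics/ and viewed, at most 13 in all, crops included, and the job is handed in when it is done.

Besides the shell and the picture viewer there is one more tool, called after "Emit:" as name(argument=value, ...) on one line, values as JSON. move_arm: Moves the arm, as the interface text tells. Its arguments: {"type":"object","properties":{"translation":{"type":"array","items":{"type":"array","items":{"type":"number"}}},"rotation":{"type":"array","items":{"type":"array","items":{"type":"number"}}},"fingers":{"type":"array","items":{"type":"number"}},"force":{"type":"number"}},"required":["translation","rotation","fingers"]}

```bash
mkdir -p pics; ls; cat > h.py <<'E'
import numpy as np, cv2
from rig import telemetry, read_camera, camera_model, arm
def snap(n,f):
    im=read_camera(n); cv2.imwrite('pics/'+f,cv2.cvtColor(im,cv2.COLOR_RGB2BGR)); return im
def ray(n,px):
    m=camera_model(n); K=np.array(m["camera_matrix"],float); D=np.array(m["distortion"],float); R=np.array(m["R"]); t=np.array(m["t"])
    p=cv2.undistortPoints(np.array(px,float).reshape(-1,1,2),K,D).reshape(-1,2)
    d=np.c_[p,np.ones(len(p))]@R
    return -R.T@t, d/np.linalg.norm(d,axis=1)[:,None]
def onplane(n,px,z):
    o,d=ray(n,px); return o+d*((z-o[2])/d[:,2])[:,None]
def proj(n,X):
    m=camera_model(n); return cv2.projectPoints(np.array(X,float).reshape(-1,1,3),cv2.Rodrigues(np.array(m["R"],float))[0],np.array(m["t"],float),np.array(m["camera_matrix"],float),np.array(m["distortion"],float))[0].reshape(-1,2)
def tri(pa,pb):
    o1,d1=ray('top',pa);o2,d2=ray('side',pb);out=[]
    for a,b in zip(d1,d2):
        s=np.linalg.lstsq(np.c_[a,-b],o2-o1,rcond=None)[0]
        p,q=o1+s[0]*a,o2+s[1]*b; out.append([*((p+q)/2),np.linalg.norm(p-q)])
    return np.array(out)
E
python3 - <<'E'
from h import *
np.set_printoptions(precision=2,suppress=True)
for n in('top','side'):
    snap(n,n+'0.png'); m=camera_model(n); print(n,-np.array(m['R']).T@m['t'],np.array(m['R'])[2],m['camera_matrix'])
print(telemetry.state())
E
```

```text
pics
top [ 466.56  -15.24 1250.44] [ 0.12  0.   -0.99] [[499.99   0.   322.66]
 [  0.   499.99 200.41]
 [  0.     0.     1.  ]]
side [-24.33 987.59 672.25] [ 0.47 -0.75 -0.46] [[456.09   0.   319.62]
 [  0.   456.09 203.7 ]
 [  0.     0.     1.  ]]
{'time_s': 0.1, 'qpos': array([-1.18,  0.09,  0.18,  1.66, -0.  ,  1.57]), 'joint_velocities': array([-0.,  0.,  0.,  0., -0.,  0.]), 'joint_efforts': array([  0.  , -52.16,  46.57,   0.02,   0.  ,  -0.  ]), 'ee_pos': array([ 211.94, -507.28,  192.66]), 'eef_rot': array([-3.08, -0.62,  0.  ]), 'wrist_force': array([-0.18, -0.73,  0.41]), 'wrist_torque': array([-0.01,  0.01, -0.01]), 'grip_force': 0.0, 'finger_gap': 85.54902286183976}
```

View pics/top0.png

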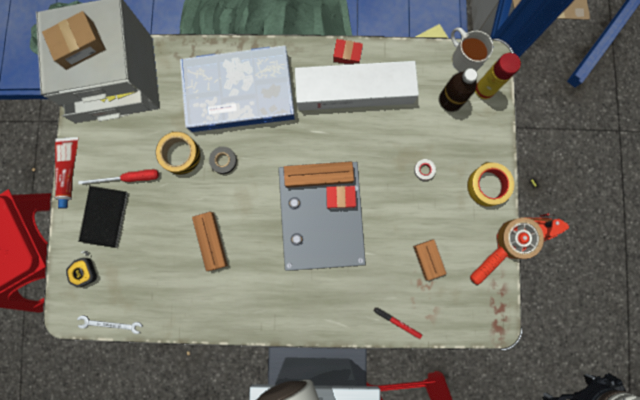

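View pics/side0.png

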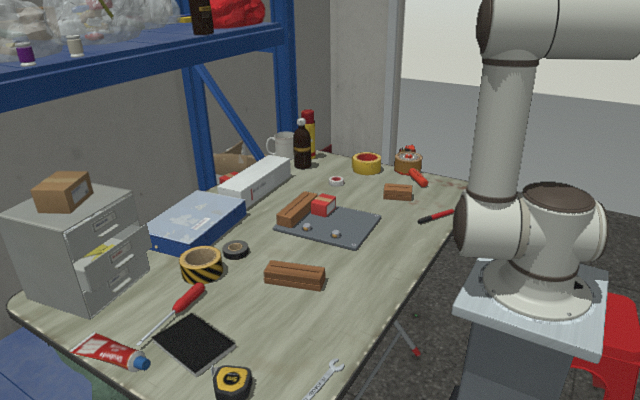

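The top view shows the long block at (210,241), the short one at (430,259), and the studs at (294,203) and (297,239). The fixed block is at (319,175). In the side view the long block is at (295,275) and the studs at (306,227) and (336,234).

```bash
python3 - <<'E'
from h import *
t=cv2.imread('pics/top0.png');s=cv2.imread('pics/side0.png')
a=cv2.resize(t[155:275,180:370],None,fx=4,fy=4,interpolation=cv2.INTER_CUBIC)[:, :760]
cv2.imwrite('pics/c1.png',a)
b=cv2.resize(s[185:295,255:385],None,fx=5,fy=5,interpolation=cv2.INTER_CUBIC)
cv2.imwrite('pics/c2.png',b)
E
```

```text
(no output)
```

View pics/c1.png

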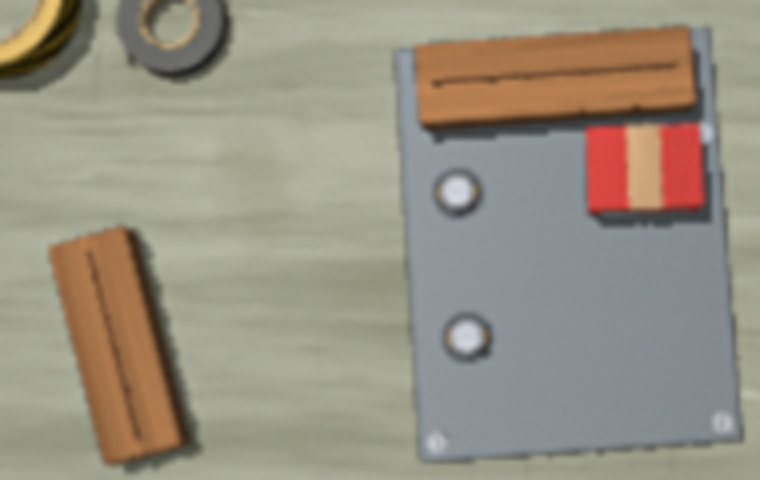

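View pics/c2.png

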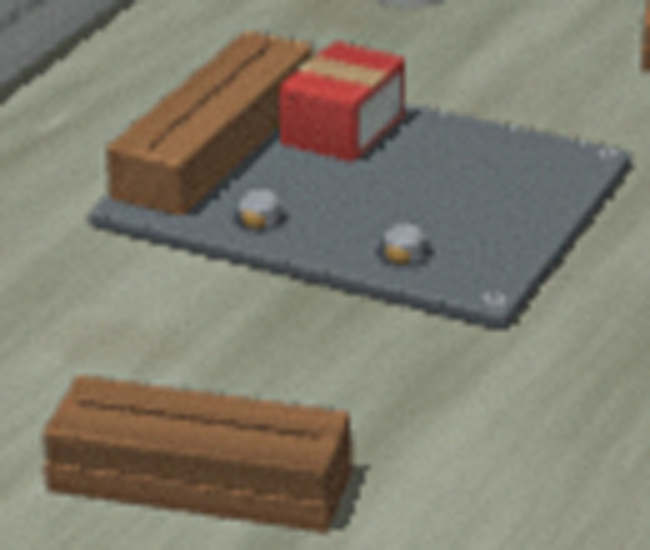

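The crops show the long block's top with its dark line (top view crop (90,250) to (140,438), side crop (80,402) to (322,436)). The stud tops are at (457,192) and (466,336) in the top crop, and (260,203) and (404,238) in the side crop.

```bash
python3 - <<'E'
from h import *
np.set_printoptions(precision=1,suppress=True)
T=lambda p:(np.array(p,float)+.5)/4-.5+[180,155]
S=lambda p:(np.array(p,float)+.5)/5-.5+[255,185]
names=['blk line far','blk line near','fix line L','fix line R','studb','studa']
pt=T([[90,250],[140,438],[434,83],[676,65],[457,190],[466,335]])
ps=S([[80,402],[322,436],[152,147],[268,47],[260,203],[404,238]])
for n,r in zip(names,tri(pt,ps)): print(n,r)
# block & fixed-block masks in the top view
t=cv2.imread('pics/top0.png'); big=cv2.resize(t,None,fx=4,fy=4,interpolation=cv2.INTER_CUBIC)
hsv=cv2.cvtColor(big,cv2.COLOR_BGR2HSV)
def rect(x0,y0,x1,y1,z,lo,hi):
    m=np.zeros(hsv.shape[:2],np.uint8); m[y0*4:y1*4,x0*4:x1*4]=cv2.inRange(hsv,lo,hi)[y0*4:y1*4,x0*4:x1*4]
    m=cv2.morphologyEx(m,cv2.MORPH_CLOSE,np.ones((9,9),np.uint8))
    c=max(cv2.findContours(m,0,2)[0],key=cv2.contourArea)
    b=(cv2.boxPoints(cv2.minAreaRect(c))+.5)/4-.5
    X=onplane('top',b,z)[:,:2]; e=np.array([X[1]-X[0],X[2]-X[1]]); L=np.linalg.norm(e,axis=1); v=e[L.argmax()]; v=v*np.sign(v[0]+1e-9)
    print('ctr',X.mean(0),'size',L,'ang',np.degrees(np.arctan2(v[1],v[0])))
lo=(5,90,90)
rect(185,205,235,278,36,lo,(20,255,255))
rect(410,235,450,285,36,lo,(20,255,255))
rect(275,155,360,188,48,lo,(20,255,255))
g=cv2.inRange(hsv,(0,0,175),(179,45,255))
for n,p in zip(names[4:],pt[4:]):
    m=np.zeros_like(g);cv2.circle(m,tuple(int(v) for v in p*4+1.5),26,255,-1)
    M=cv2.moments(g&m,True); c=(np.array([M['m10'],M['m01']])/M['m00']+.5)/4-.5
    print(n,M['m00'],c,p,onplane('top',[c],26)[0])
E
```

```text
blk line far [561.1 282.2  35.6   1.1]
blk line near [446.7 246.7  35.2   2.7]
fix line L [666.   73.   47.6   0.5]
fix line R [681.  -74.   44.3   1.5]
studb [603.2  58.8  21.8   1.3]
studa [513.6  51.2  21.6   1.7]
ctr [503.6 263.8] size [ 51.8 140.3] ang 16.859117743028044
ctr [ 466.8 -273.7] size [53.5 90.7] ang 19.660910294242274
ctr [672.1  -0.9] size [169.7  49.9] ang -85.03749474192092
studb 582.0 [293.7 202.3] [293.9 202.1] [602.8  59.2  26. ]
studa 585.0 [296.1 238.7] [296.1 238.4] [513.4  51.3  26. ]
```

Both views agree: block top at about 35.5 mm, studs at about 26, seat at about (558,55), jig turned 5°, long block at (504,264) turned 17°. Next is a small first move, to see which way the last joint turns.

Emit:
move_arm(translation=[[14, 38, 0], [14, 38, 0]], rotation=[[0, 0, -5.8], [0, 0, 0]], fingers=[1, 1], force=40)

```text
time_s: 0.27
ee_pos: [239.6, -431.1, 191.6]
eef_rot: [-3.107, -0.448, 0.002]
wrist_force: [0.7, 0.9, 0.1]
finger_gap: 85.5
grip_force: 0.0
```

```bash
python3 -c "
from rig import telemetry as t
s=t.state();print(s['qpos'],s['eef_rot'],s['ee_pos'])"
```

```text
[-1.06362262e+00 -4.62298430e-02  3.71904600e-02  1.65708855e+00
  1.42172897e-05  1.79164885e+00] [-3.10679252e+00 -4.47833846e-01  1.58388383e-03] [ 239.57089079 -431.14177325  191.55582767]
```

Emit:
move_arm(translation=[[10.2, 26.7, 0], [10.2, 26.7, 0], [10.2, 26.7, 0], [10.2, 26.7, 0], [10.2, 26.7, 0], [10.2, 26.7, 0], [10.2, 26.7, 0], [10.2, 26.7, 0], [10.2, 26.7, 0], [10.2, 26.7, 0], [10.2, 26.7, 0], [10.2, 26.7, 0]], rotation=[[0, 0, 6.95], [0, 0, 6.95], [0, 0, 6.95], [0, 0, 6.95], [0, 0, 6.95], [0, 0, 6.95], [0, 0, 6.95], [0, 0, 6.95], [0, 0, 6.95], [0, 0, 6.95], [0, 0, 6.95], [0, 0, 6.95]], fingers=[1, 1, 1, 1, 1, 1, 1, 1, 1, 1, 1, 1])

```text
time_s: 1.27
ee_pos: [362.5, -109.7, 193.1]
eef_rot: [-2.006, -2.417, 0.0]
wrist_force: [0.1, -0.7, 0.4]
finger_gap: 85.4
grip_force: 0.0
```

Emit:
move_arm(translation=[[10.2, 26.7, 0], [10.2, 26.7, 0], [10.2, 26.7, 0], [10.2, 26.7, 0], [10.2, 26.7, 0], [10.2, 26.7, 0], [10.2, 26.7, 0], [10.2, 26.7, 0], [10.2, 26.7, 0], [10.2, 26.7, 0], [10.2, 26.7, 0], [10.2, 26.7, 0]], rotation=[[0, 0, 6.95], [0, 0, 6.95], [0, 0, 6.95], [0, 0, 6.95], [0, 0, 6.95], [0, 0, 6.95], [0, 0, 6.95], [0, 0, 6.95], [0, 0, 6.95], [0, 0, 6.95], [0, 0, 6.95], [0, 0, 6.95]], fingers=[1, 1, 1, 1, 1, 1, 1, 1, 1, 1, 1, 1])

```text
time_s: 2.27
ee_pos: [485.0, 210.8, 192.9]
eef_rot: [0.111, -3.139, 0.0]
wrist_force: [0.5, -0.4, 1.0]
finger_gap: 85.3
grip_force: 0.0
```

Emit:
move_arm(translation=[[10.2, 26.7, -20], [10.2, 26.7, -30], [0, 0, -30], [0, 0, -20], [0, 0, 0]], rotation=[[0, 0, 6.95], [0, 0, 6.95], [0, 0, 0], [0, 0, 0], [0, 0, 0]], fingers=[1, 1, 1, 1, 1])

```text
time_s: 2.68
ee_pos: [502.8, 262.0, 87.8]
eef_rot: [0.48, -3.097, 0.004]
wrist_force: [-0.3, -0.9, 0.2]
finger_gap: 85.3
grip_force: 0.0
```

```bash
python3 - <<'E'
from h import *
s=telemetry.state(); print(s['qpos'],s['eef_rot'],np.degrees(2*np.arctan2(s['eef_rot'][1],s['eef_rot'][0]))%180)
E
```

```text
[ 4.80360727e-01  1.22264685e-01  1.06572305e-02  1.46740860e+00
 -1.12840634e-05  1.72715264e-01] [ 0.48015225 -3.09680598  0.00414808] 17.62678926405937
```

Emit:
move_arm(translation=[[1, 2, 0], [0, 0, 0]], rotation=[[0, 0, -0.6], [0, 0, 0]], fingers=[1, 1])

```text
time_s: 2.85
ee_pos: [506.9, 265.0, 94.9]
eef_rot: [-0.462, 3.106, 0.001]
wrist_force: [0.2, -0.2, 0.6]
finger_gap: 85.7
grip_force: 0.0
```

```bash
python3 - <<'E'
from h import *
s=telemetry.state(); print(s['ee_pos'],s['eef_rot'],np.degrees(2*np.arctan2(s['eef_rot'][1],s['eef_rot'][0]))%180)
t=snap('top','t1.png');s2=snap('side','s1.png')
a=cv2.resize(t[155:275,150:310],None,fx=3,fy=3,interpolation=2);b=cv2.resize(s2[165:295,230:390],None,fx=3,fy=3,interpolation=2)
h=max(len(a),len(b));a=cv2.copyMakeBorder(a,0,h-len(a),0,0,0);b=cv2.copyMakeBorder(b,0,h-len(b),0,0,0)
cv2.imwrite('pics/c3.png',cv2.resize(np.hstack([a,b])[:,:,::-1],(800,int(h*800/960))))
E
```

```text
[506.87926322 265.02964484  94.88785408] [-4.61522629e-01  3.10583667e+00  1.01547996e-03] 16.904431451812798
```

View pics/c3.png

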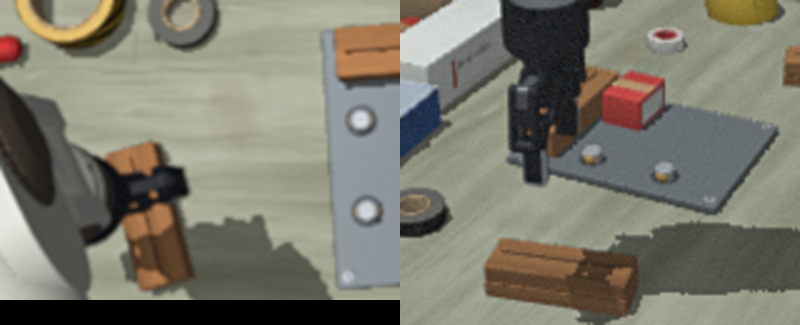

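The gripper stands over the middle of the block with its fingers across the width. I'll descend and grip.

Emit:
move_arm(translation=[[-2.5, -0.8, -25], [0, 0, -25], [0, 0, -20], [0, 0, -12], [0, 0, -6], [0, 0, 0], [0, 0, 0]], rotation=[[0, 0, 0], [0, 0, 0], [0, 0, 0], [0, 0, 0], [0, 0, 0], [0, 0, 0], [0, 0, 0]], fingers=[1, 1, 1, 1, 1, 1, 1])

```text
time_s: 3.53
ee_pos: [504.4, 264.2, 6.6]
eef_rot: [-0.463, 3.106, 0.001]
wrist_force: [-0.2, 0.2, -0.2]
finger_gap: 85.3
grip_force: 0.0
```

Emit:
move_arm(translation=[[0, 0, 0], [0, 0, 0], [0, 0, 0], [0, 0, 0], [0, 0, 0], [0, 0, 0], [0, 0, 0], [0, 0, 0]], rotation=[[0, 0, 0], [0, 0, 0], [0, 0, 0], [0, 0, 0], [0, 0, 0], [0, 0, 0], [0, 0, 0], [0, 0, 0]], fingers=[0, 0, -0.2, -0.2, -0.2, -0.2, -0.2, -0.2], force=40)

```text
time_s: 4.2
ee_pos: [503.7, 263.9, 5.3]
eef_rot: [0.464, -3.107, -0.0]
wrist_force: [0.5, 0.2, 0.7]
finger_gap: 34.3
grip_force: 0.0
```

```bash
python3 - <<'E'
from h import *
print(telemetry.state()['finger_gap'],telemetry.state()['ee_pos'],telemetry.state()['wrist_force'])
t=snap('top','t2.png');s2=snap('side','s2.png')
a=cv2.resize(t[185:295,160:270],(400,400));b=cv2.resize(s2[205:305,240:340],(400,400))
cv2.imwrite('pics/c4.png',np.hstack([a,b])[:,:,::-1])
E
```

```text
34.28601876500823 [503.740193   263.9405324    5.26796573] [0.51169238 0.19593712 0.70169691]
```

View pics/c4.png

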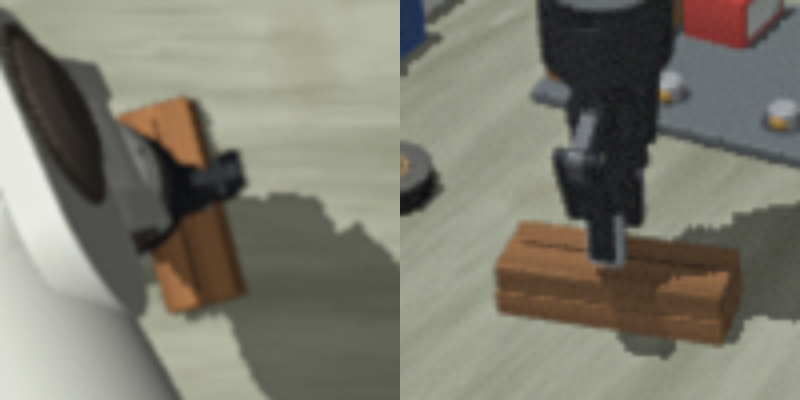

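The fingers seem to have closed above the block: the near fingertip is at side crop (605,262), on the top face. I'll measure the height of the real tip.

```bash
python3 - <<'E'
from h import *
np.set_printoptions(precision=1,suppress=True)
px=[[240+205/4,205+262/4],[240+190/4,205+262/4],[240+222/4,205+262/4]]
for z in (5,20,36,45): print(z,onplane('side',px,z))
for z in (5,20,36): print(proj('side',[[498.7,280.4,z]]), proj('top',[[498.7,280.4,z]]))
c=np.array([503.7,263.9]);
E
```

```text
5 [[530.  241.1   5. ]
 [538.1 245.8   5. ]
 [520.9 235.8   5. ]]
20 [[517.6 257.9  20. ]
 [525.4 262.5  20. ]
 [508.6 252.7  20. ]]
36 [[504.3 275.8  36. ]
 [511.9 280.3  36. ]
 [495.6 270.7  36. ]]
45 [[496.8 285.9  45. ]
 [504.4 290.3  45. ]
 [488.2 280.9  45. ]]
[[292.7 282.8]] [[204.8 243.2]]
[[292.4 277.7]] [[203.4 243. ]]
[[292.1 272.2]] [[201.9 242.8]]
```

```bash
python3 - <<'E'
from h import *
np.set_printoptions(precision=1,suppress=True)
for z in (95,110,130,150): print(z,proj('side',[[494.5,305.6,z]]))
print('at z', [onplane('side',[[284,239]],z)[0] for z in (95,108,120,130,140)])
s=telemetry.state(); print(s['qpos'],s['eef_rot'])
t0=cv2.imread('pics/top0.png');t2=cv2.imread('pics/t2.png')
s0=cv2.imread('pics/side0.png');s2=cv2.imread('pics/s2.png')
# has the block moved? compare block end patches
print(np.abs(s0[255:295,262:280].astype(int)-s2[255:295,262:280]).mean(), np.abs(s0[262:295,305:330].astype(int)-s2[262:295,305:330]).mean())
E
```

```text
95 [[286.  257.1]]
110 [[285.7 251.5]]
130 [[285.2 243.9]]
150 [[284.8 236.2]]
at z [array([543.2, 245.3,  95. ]), array([530.4, 262. , 108. ]), array([518.6, 277.4, 120. ]), array([508.8, 290.3, 130. ]), array([498.9, 303.2, 140. ])]
[ 0.5  0.1 -0.1  1.3 -0.   0.2] [ 0.5 -3.1  0. ]
5.205555555555556 23.385858585858585
```

At both heights the real fingertips are about 34 mm (shut) higher than the reported TCP z, and nothing has been touched. I'll open and go 30 mm lower, watching the force.

Emit:
move_arm(translation=[[0, 0, 0], [0, 0, 0], [0, 0, 0], [0, 0, 0], [0, 0, 0], [0, 0, 0], [0, 0, 0]], rotation=[[0, 0, 0], [0, 0, 0], [0, 0, 0], [0, 0, 0], [0, 0, 0], [0, 0, 0], [0, 0, 0]], fingers=[1, 1, 1, 1, 1, 1, 1])

```text
time_s: 4.88
ee_pos: [503.7, 263.9, 5.3]
eef_rot: [0.464, -3.107, -0.0]
wrist_force: [0.1, -1.5, 0.3]
finger_gap: 85.4
grip_force: 0.0
```

Emit:
move_arm(translation=[[0, 0, -8], [0, 0, -8], [0, 0, -6], [0, 0, -4], [0, 0, -4], [0, 0, 0]], rotation=[[0, 0, 0], [0, 0, 0], [0, 0, 0], [0, 0, 0], [0, 0, 0], [0, 0, 0]], fingers=[1, 1, 1, 1, 1, 1])

```text
time_s: 5.38
ee_pos: [503.2, 263.6, -25.9]
eef_rot: [0.463, -3.106, 0.001]
wrist_force: [-0.1, 0.7, 0.1]
finger_gap: 85.3
grip_force: 0.0
```

Emit:
move_arm(translation=[[0, 0, 0], [0, 0, 0], [0, 0, 0], [0, 0, 0], [0, 0, 0], [0, 0, 0], [0, 0, 0], [0, 0, 0]], rotation=[[0, 0, 0], [0, 0, 0], [0, 0, 0], [0, 0, 0], [0, 0, 0], [0, 0, 0], [0, 0, 0], [0, 0, 0]], fingers=[0.3, 0.2, 0, -0.3, -0.3, -0.3, -0.3, -0.3], force=40)

```text
time_s: 6.05
ee_pos: [504.1, 264.1, -24.1]
eef_rot: [-0.464, 3.106, 0.001]
wrist_force: [-0.1, -0.2, 5.6]
finger_gap: 49.1
grip_force: 43.1
```

```bash
python3 - <<'E'
from h import *
print(telemetry.state()['finger_gap'],telemetry.state()['ee_pos'],telemetry.state()['wrist_force'])
t=snap('top','t3.png');s2=snap('side','s3.png')
a=cv2.resize(t[185:295,160:270],(400,400));b=cv2.resize(s2[205:305,240:340],(400,400))
cv2.imwrite('pics/c5.png',np.hstack([a,b])[:,:,::-1])
E
```

```text
49.096840735909616 [504.12318979 264.13882962 -24.12889051] [-0.12129581 -0.16157939  5.56370326]
```

View pics/c5.png

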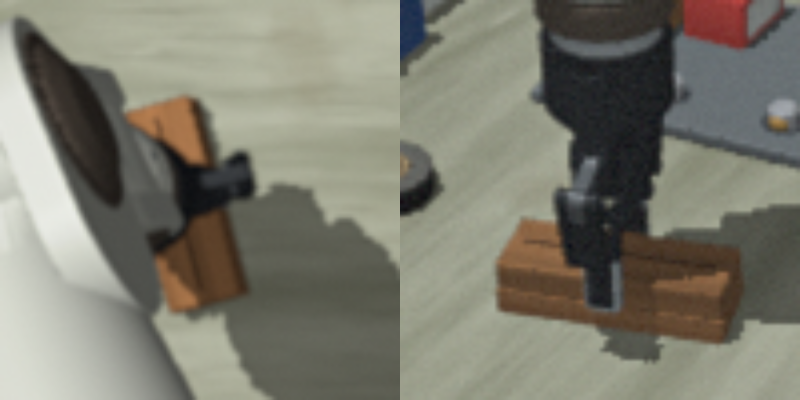

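Firm grip: gap 49.1 mm, fingertips about 9 mm above the table. Next, lift and carry to just above the seat.

Emit:
move_arm(translation=[[0, 0, 10], [0, 0, 20], [0, 0, 20], [0, 0, 15], [0, 0, 0]], rotation=[[0, 0, 0], [0, 0, 0], [0, 0, 0], [0, 0, 0], [0, 0, 0]], fingers=[-0.3, -0.3, -0.3, -0.3, -0.3])

```text
time_s: 6.57
ee_pos: [505.1, 264.6, 43.8]
eef_rot: [-0.463, 3.103, 0.002]
wrist_force: [0.9, -0.3, -1.7]
finger_gap: 49.1
grip_force: 42.4
```

Emit:
move_arm(translation=[[3, -12, 0], [6, -24, 0], [6, -24, 0], [7, -26, 0], [7, -26, 0], [7, -26, 0], [6, -24, 0], [6, -24, 0], [4, -15, 0], [2, -8, 0], [0, 0, 0], [0, 0, 0]], rotation=[[0, 0, -1.2], [0, 0, -1.2], [0, 0, -1.2], [0, 0, -1.2], [0, 0, -1.2], [0, 0, -1.2], [0, 0, -1.2], [0, 0, -1.2], [0, 0, -1.2], [0, 0, -1.2], [0, 0, 0], [0, 0, 0]], fingers=[-0.3, -0.3, -0.3, -0.3, -0.3, -0.3, -0.3, -0.3, -0.3, -0.3, -0.3, -0.3])

```text
time_s: 7.57
ee_pos: [557.2, 54.8, 39.5]
eef_rot: [0.135, -3.137, -0.0]
wrist_force: [0.2, 0.2, -0.4]
finger_gap: 49.3
grip_force: 42.4
```

```bash
python3 - <<'E'
from h import *
s=telemetry.state(); print(s['ee_pos'],s['eef_rot'],np.degrees(2*np.arctan2(s['eef_rot'][1],s['eef_rot'][0]))%180,s['wrist_force'],s['finger_gap'],s['grip_force'])
t=snap('top','t4.png');s2=snap('side','s4.png')
a=cv2.resize(t[165:265,250:350],(400,400),interpolation=2);b=cv2.resize(s2[150:250,260:360],(400,400),interpolation=2)
cv2.imwrite('pics/c6.png',np.hstack([a,b])[:,:,::-1])
E
```

```text
[557.1704071   54.78502393  39.45423707] [ 1.35244354e-01 -3.13727096e+00 -3.13139688e-04] 4.936861356748608 [ 0.20706291  0.23352341 -0.35685287] 49.29076836279412 42.383278012275696
```

View pics/c6.png

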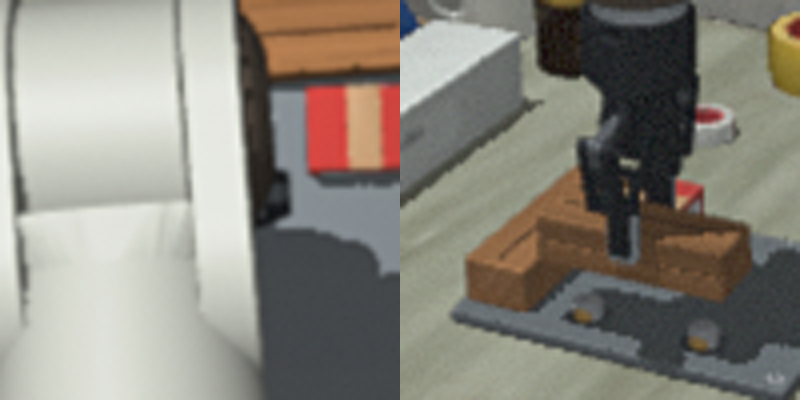

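The block is held over the studs. The top view is occluded by the arm, but the side view shows the block with its lower right corner at crop (722,300). I'll compare the visible corners with the predicted ones.

```bash
python3 - <<'E'
from h import *
np.set_printoptions(precision=1,suppress=True)
a=np.radians(4.95); R=np.array([[np.cos(a),-np.sin(a)],[np.sin(a),np.cos(a)]])
P=[]
for x,y,z in[(-70,25,63.6),(-70,25,99.6),(-70,-25,63.6),(-70,-25,99.6),(70,25,63.6),(70,25,99.6)]:
    P.append([*(R@[x,y]+[557.2,54.8]),z])
p=proj('side',P); print(p,(p-[260,150])*4+[400,0])
im=cv2.imread('pics/s4.png')
cv2.imwrite('pics/c7.png',cv2.resize(im[180:250,270:370],(800,560),interpolation=2))
print('c7 pred',(p-[270,180]+.5)*8)
E
```

```text
[[340.1 225.1]
 [340.2 213.2]
 [347.7 216.8]
 [347.8 205.1]
 [294.1 214.4]
 [293.5 202.9]] [[720.5 300.5]
 [720.7 252.8]
 [750.6 267.1]
 [751.3 220.5]
 [536.3 257.7]
 [534.  211.6]]
c7 pred [[565.  365. ]
 [565.4 269.6]
 [625.3 298.2]
 [626.5 205. ]
 [196.6 279.4]
 [192.1 187.1]]
```

View pics/c7.png

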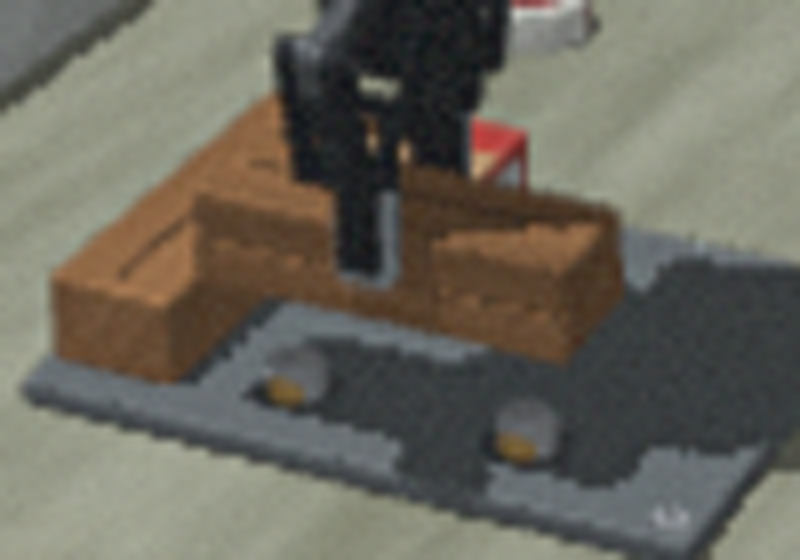

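The corners (565,362), (622,208) and (193,190) match the prediction within about 1 mm. I'll lower in stages.

Emit:
move_arm(translation=[[0.4, 0.2, -8], [0, 0, -10], [0, 0, -8], [0, 0, -5], [0, 0, -2.5], [0, 0, 0], [0, 0, 0]], rotation=[[0, 0, 0], [0, 0, 0], [0, 0, 0], [0, 0, 0], [0, 0, 0], [0, 0, 0], [0, 0, 0]], fingers=[-0.3, -0.3, -0.3, -0.3, -0.3, -0.3, -0.3])

```text
time_s: 8.25
ee_pos: [558.1, 55.1, 6.7]
eef_rot: [0.136, -3.138, 0.0]
wrist_force: [-0.1, 0.6, -1.0]
finger_gap: 49.3
grip_force: 42.4
```

Emit:
move_arm(translation=[[0, 0, -1.5], [0, 0, -1.5], [0, 0, -1], [0, 0, 0]], rotation=[[0, 0, 0], [0, 0, 0], [0, 0, 0], [0, 0, 0]], fingers=[-0.3, -0.3, -0.3, -0.3])

```text
time_s: 8.58
ee_pos: [558.1, 55.1, 2.7]
eef_rot: [0.136, -3.139, -0.0]
wrist_force: [-0.7, 0.1, -1.3]
finger_gap: 49.1
grip_force: 42.4
```

Emit:
move_arm(translation=[[0, 0, -1], [0, 0, -1], [0, 0, -1], [0, 0, 0]], rotation=[[0, 0, 0], [0, 0, 0], [0, 0, 0], [0, 0, 0]], fingers=[-0.3, -0.3, -0.3, -0.3])

```text
time_s: 8.92
ee_pos: [558.0, 55.1, -0.5]
eef_rot: [0.136, -3.138, 0.0]
wrist_force: [0.3, -1.0, -1.9]
finger_gap: 49.1
grip_force: 42.4
```

Emit:
move_arm(translation=[[0, 0, -0.5], [0, 0, -0.5], [0, 0, 0]], rotation=[[0, 0, 0], [0, 0, 0], [0, 0, 0]], fingers=[-0.3, -0.3, -0.3])

```text
time_s: 9.17
ee_pos: [558.1, 55.1, -1.3]
eef_rot: [0.136, -3.139, 0.0]
wrist_force: [0.1, 1.0, -0.8]
finger_gap: 49.3
grip_force: 42.4
```

Emit:
move_arm(translation=[[0, 0, -0.5], [0, 0, -0.5], [0, 0, 0]], rotation=[[0, 0, 0], [0, 0, 0], [0, 0, 0]], fingers=[-0.3, -0.3, -0.3])

```text
time_s: 9.42
ee_pos: [558.1, 55.1, -2.3]
eef_rot: [0.136, -3.139, 0.0]
wrist_force: [0.7, -0.4, -2.3]
finger_gap: 49.0
grip_force: 42.4
```

Emit:
move_arm(translation=[[0, 0, -0.4], [0, 0, -0.4], [0, 0, 0]], rotation=[[0, 0, 0], [0, 0, 0], [0, 0, 0]], fingers=[-0.3, -0.3, -0.3])

```text
time_s: 9.67
ee_pos: [558.1, 55.1, -3.1]
eef_rot: [0.136, -3.139, 0.0]
wrist_force: [-0.3, -0.3, -1.5]
finger_gap: 49.2
grip_force: 42.4
```

Emit:
move_arm(translation=[[0, 0, -0.4], [0, 0, -0.2], [0, 0, 0]], rotation=[[0, 0, 0], [0, 0, 0], [0, 0, 0]], fingers=[-0.3, -0.3, -0.3])

```text
time_s: 9.92
ee_pos: [558.2, 55.0, -3.6]
eef_rot: [-0.136, 3.138, -0.0]
wrist_force: [0.1, -1.3, -1.0]
finger_gap: 49.2
grip_force: 42.5
```

Emit:
move_arm(translation=[[0, 0, -0.3], [0, 0, 0]], rotation=[[0, 0, 0], [0, 0, 0]], fingers=[-0.3, -0.3])

```text
time_s: 10.08
ee_pos: [558.3, 54.9, -3.8]
eef_rot: [-0.136, 3.138, -0.001]
wrist_force: [0.3, -2.9, 1.1]
finger_gap: 49.2
grip_force: 42.6
```

Contact has begun with the underside about 8 mm above the board, so it stands on the catches. I'll release and rise.

Emit:
move_arm(translation=[[0, 0, 0], [0, 0, 0], [0, 0, 0], [0, 0, 0], [0, 0, 0], [0, 0, 0]], rotation=[[0, 0, 0], [0, 0, 0], [0, 0, 0], [0, 0, 0], [0, 0, 0], [0, 0, 0]], fingers=[0.3, 0.5, 0.8, 0.8, 0.8, 0.8])

```text
time_s: 10.58
ee_pos: [558.2, 55.2, -3.9]
eef_rot: [-0.136, 3.139, 0.0]
wrist_force: [0.1, -0.2, 0.5]
finger_gap: 77.2
grip_force: 0.0
```

Emit:
move_arm(translation=[[0, 0, 8], [0, 0, 15], [0, 0, 20], [0, 0, 20], [0, 0, 12], [0, 0, 0]], rotation=[[0, 0, 0], [0, 0, 0], [0, 0, 0], [0, 0, 0], [0, 0, 0], [0, 0, 0]], fingers=[0.8, 0.8, 0.8, 0.8, 0.8, 0.8])

```text
time_s: 11.08
ee_pos: [559.7, 55.3, 74.5]
eef_rot: [-0.136, 3.134, 0.0]
wrist_force: [-0.3, 0.7, 0.3]
finger_gap: 77.0
grip_force: 0.0
```

Emit:
move_arm(translation=[[0, 0, 0], [0, 0, 0], [0, 0, 0], [0, 0, 0], [0, 0, 0], [0, 0, 0], [0, 0, 0], [0, 0, 0], [0, 0, 0], [0, 0, 0], [0, 0, 0], [0, 0, 0]], rotation=[[0, 0, 0], [0, 0, 0], [0, 0, 0], [0, 0, 0], [0, 0, 0], [0, 0, 0], [0, 0, 0], [0, 0, 0], [0, 0, 0], [0, 0, 0], [0, 0, 0], [0, 0, 0]], fingers=[-1, -1, -1, -1, -1, -1, -1, -1, -1, -1, -1, -1], force=20)

```text
time_s: 12.08
ee_pos: [558.2, 55.1, 71.1]
eef_rot: [-0.136, 3.139, -0.0]
wrist_force: [-0.4, -0.3, -0.6]
finger_gap: 0.1
grip_force: 0.0
```

```bash
python3 - <<'E'
from h import *
np.set_printoptions(precision=1,suppress=True)
im=snap('side','s5.png')[:,:,::-1]
cv2.imwrite('pics/c8.png',cv2.resize(im[150:250,260:390],(780,600),interpolation=2))
a=np.radians(4.95); R=np.array([[np.cos(a),-np.sin(a)],[np.sin(a),np.cos(a)]])
for h in(20,12):
    P=[[*(R@[x,y]+[558,55]),z+h] for x,y,z in[(-70,25,0),(-70,25,36),(-70,-25,36),(70,25,0),(70,25,36)]]
    print(h,((proj('side',P)-[260,150]+.5)*6).tolist())
E
```

```text
20 [[481.6298955328949, 537.4986180132364], [481.9098894596011, 468.3318261330097], [527.0342209824751, 417.95539232458526], [209.81345978261004, 470.6176414413241], [206.49617167313465, 403.64498252569064]]
12 [[481.5679429179153, 552.6120481001174], [481.84750331094403, 483.8677318941986], [526.8413236111986, 433.1525318452887], [210.53985455572933, 485.2637861153584], [207.24027681509415, 418.68012888151816]]
```

View pics/c8.png

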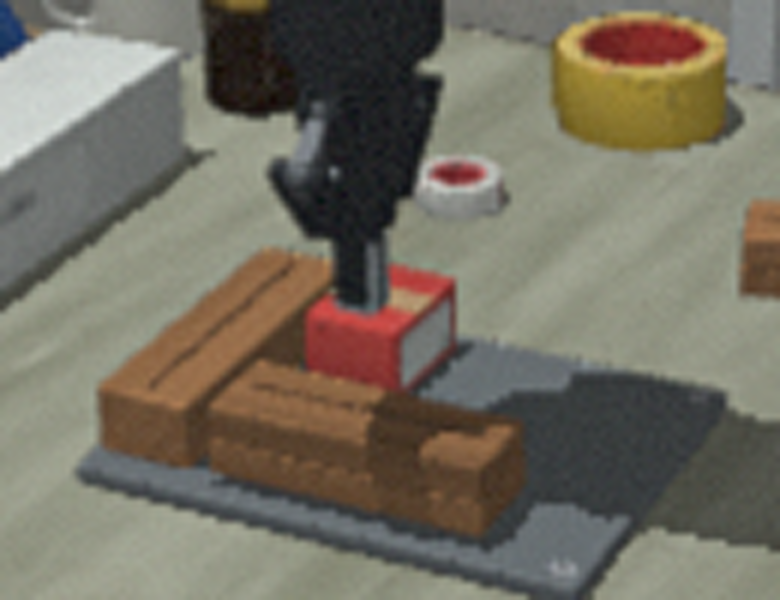

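The block stands proud and level (lower corner at (482,535) fits the 8 mm prediction), and the shut fingers are above its middle. I'll press down in steps.

Emit:
move_arm(translation=[[0, 0, -15], [0, 0, -15], [0, 0, -8], [0, 0, -3], [0, 0, 0]], rotation=[[0, 0, 0], [0, 0, 0], [0, 0, 0], [0, 0, 0], [0, 0, 0]], fingers=[-1, -1, -1, -1, -1])

```text
time_s: 12.55
ee_pos: [557.7, 55.1, 29.5]
eef_rot: [0.136, -3.137, 0.0]
wrist_force: [0.0, 0.5, 0.1]
finger_gap: 0.0
grip_force: 0.0
```

Emit:
move_arm(translation=[[0, 0, -1.5], [0, 0, -1.5], [0, 0, -1], [0, 0, 0]], rotation=[[0, 0, 0], [0, 0, 0], [0, 0, 0], [0, 0, 0]], fingers=[-1, -1, -1, -1])

```text
time_s: 12.88
ee_pos: [558.3, 55.1, 26.3]
eef_rot: [-0.136, 3.138, 0.0]
wrist_force: [0.2, 0.0, -0.2]
finger_gap: 0.2
grip_force: 0.0
```

Emit:
move_arm(translation=[[0, 0, -1], [0, 0, -1], [0, 0, -1], [0, 0, 0]], rotation=[[0, 0, 0], [0, 0, 0], [0, 0, 0], [0, 0, 0]], fingers=[-1, -1, -1, -1])

```text
time_s: 13.22
ee_pos: [558.1, 55.1, 22.9]
eef_rot: [0.136, -3.138, 0.0]
wrist_force: [-0.2, -0.7, 0.0]
finger_gap: 0.0
grip_force: 0.0
```

Emit:
move_arm(translation=[[0, 0, -1], [0, 0, -1], [0, 0, 0]], rotation=[[0, 0, 0], [0, 0, 0], [0, 0, 0]], fingers=[-1, -1, -1])

```text
time_s: 13.47
ee_pos: [558.0, 55.1, 20.9]
eef_rot: [0.137, -3.138, 0.0]
wrist_force: [-0.2, 0.6, -0.7]
finger_gap: 0.1
grip_force: 0.0
```

Emit:
move_arm(translation=[[0, 0, -1], [0, 0, -1], [0, 0, 0]], rotation=[[0, 0, 0], [0, 0, 0], [0, 0, 0]], fingers=[-1, -1, -1])

```text
time_s: 13.72
ee_pos: [558.0, 55.1, 18.8]
eef_rot: [0.136, -3.138, 0.0]
wrist_force: [-0.0, -0.3, 0.1]
finger_gap: -0.2
grip_force: 0.0
```

Emit:
move_arm(translation=[[0, 0, -1], [0, 0, -0.5], [0, 0, 0]], rotation=[[0, 0, 0], [0, 0, 0], [0, 0, 0]], fingers=[-1, -1, -1])

```text
time_s: 13.97
ee_pos: [558.2, 55.1, 17.7]
eef_rot: [-0.136, 3.138, 0.0]
wrist_force: [-0.9, -0.1, 0.7]
finger_gap: 0.1
grip_force: 0.5
```

Emit:
move_arm(translation=[[0, 0, -0.5], [0, 0, -0.5], [0, 0, 0]], rotation=[[0, 0, 0], [0, 0, 0], [0, 0, 0]], fingers=[-1, -1, -1])

```text
time_s: 14.22
ee_pos: [558.5, 55.2, 17.3]
eef_rot: [-0.136, 3.138, 0.0]
wrist_force: [0.0, -0.2, 5.4]
finger_gap: 0.3
grip_force: 2.6
```

Emit:
move_arm(translation=[[0, 0, -0.5], [0, 0, -0.5], [0, 0, 0]], rotation=[[0, 0, 0], [0, 0, 0], [0, 0, 0]], fingers=[-1, -1, -1])

```text
time_s: 14.47
ee_pos: [558.7, 55.2, 17.0]
eef_rot: [-0.136, 3.137, 0.0]
wrist_force: [-2.9, -0.6, 10.7]
finger_gap: -0.2
grip_force: 5.0
```

Emit:
move_arm(translation=[[0, 0, -0.5], [0, 0, 0]], rotation=[[0, 0, 0], [0, 0, 0]], fingers=[-1, -1])

```text
time_s: 14.63
ee_pos: [558.9, 55.3, 16.7]
eef_rot: [-0.136, 3.136, 0.0]
wrist_force: [-2.8, 0.6, 11.3]
finger_gap: 0.2
grip_force: 5.7
```

Emit:
move_arm(translation=[[0, 0, -1], [0, 0, -1], [0, 0, 0]], rotation=[[0, 0, 0], [0, 0, 0], [0, 0, 0]], fingers=[-1, -1, -1])

```text
time_s: 14.88
ee_pos: [559.7, 55.4, 15.3]
eef_rot: [-0.136, 3.134, 0.001]
wrist_force: [2.1, -0.4, 9.9]
finger_gap: -0.1
grip_force: 5.0
```

Emit:
move_arm(translation=[[0, 0, -1], [0, 0, -1], [0, 0, 0]], rotation=[[0, 0, 0], [0, 0, 0], [0, 0, 0]], fingers=[-1, -1, -1])

```text
time_s: 15.13
ee_pos: [559.7, 55.3, 13.0]
eef_rot: [-0.136, 3.135, 0.001]
wrist_force: [0.8, 0.3, 8.6]
finger_gap: -0.0
grip_force: 4.1
```

Emit:
move_arm(translation=[[0, 0, -1], [0, 0, -1], [0, 0, 0]], rotation=[[0, 0, 0], [0, 0, 0], [0, 0, 0]], fingers=[-1, -1, -1])

```text
time_s: 15.38
ee_pos: [558.5, 55.1, 10.1]
eef_rot: [-0.136, 3.137, 0.0]
wrist_force: [-2.9, -0.7, 6.7]
finger_gap: -0.2
grip_force: 3.9
```

Emit:
move_arm(translation=[[0, 0, -1], [0, 0, -0.5], [0, 0, 0]], rotation=[[0, 0, 0], [0, 0, 0], [0, 0, 0]], fingers=[-1, -1, -1])

```text
time_s: 15.63
ee_pos: [558.6, 55.1, 10.0]
eef_rot: [-0.136, 3.137, 0.0]
wrist_force: [-7.6, -0.7, 18.8]
finger_gap: -0.0
grip_force: 9.4
```

Emit:
move_arm(translation=[[0, 0, -0.5], [0, 0, -0.5], [0, 0, 0]], rotation=[[0, 0, 0], [0, 0, 0], [0, 0, 0]], fingers=[-1, -1, -1])

```text
time_s: 15.88
ee_pos: [558.7, 55.1, 10.0]
eef_rot: [-0.136, 3.136, 0.0]
wrist_force: [-11.8, -1.2, 26.4]
finger_gap: 0.2
grip_force: 13.1
```

It is solid at 26 N after dropping about 7.6 mm. I'll retreat and check.

Emit:
move_arm(translation=[[0, 0, 3], [0, 0, 10], [0, 0, 25], [0, 0, 35], [0, 0, 35], [-20, 0, 20], [-35, 0, 0], [-35, 0, 0], [-35, 0, 0], [-30, 0, 0], [-15, 0, 0], [0, 0, 0]], rotation=[[0, 0, 0], [0, 0, 0], [0, 0, 0], [0, 0, 0], [0, 0, 0], [0, 0, 0], [0, 0, 0], [0, 0, 0], [0, 0, 0], [0, 0, 0], [0, 0, 0], [0, 0, 0]], fingers=[-1, -1, -1, -1, -1, -1, -1, -1, -1, -1, -1, -1])

```text
time_s: 16.88
ee_pos: [386.0, 55.1, 135.6]
eef_rot: [-0.137, 3.138, 0.0]
wrist_force: [0.1, 0.3, -0.2]
finger_gap: 0.0
grip_force: 0.0
```

```bash
python3 - <<'E'
from h import *
np.set_printoptions(precision=1,suppress=True)
im=snap('side','s6.png')[:,:,::-1]; t=snap('top','t6.png')[:,:,::-1]
a=cv2.resize(im[175:250,265:390],(750,450),interpolation=2)
cv2.imwrite('pics/c9.png',a)
an=np.radians(4.95); R=np.array([[np.cos(an),-np.sin(an)],[np.sin(an),np.cos(an)]])
for h in(20,12):
    P=[[*(R@[x,y]+[558,55]),z+h] for x,y,z in[(-70,25,0),(-70,25,36),(-70,-25,36),(70,25,0),(70,25,36)]]
    print(h,((proj('side',P)-[265,175]+.5)*6))
E
```

```text
20 [[451.6 387.5]
 [451.9 318.3]
 [497.  268. ]
 [179.8 320.6]
 [176.5 253.6]]
12 [[451.6 402.6]
 [451.8 333.9]
 [496.8 283.2]
 [180.5 335.3]
 [177.2 268.7]]
```

View pics/c9.png

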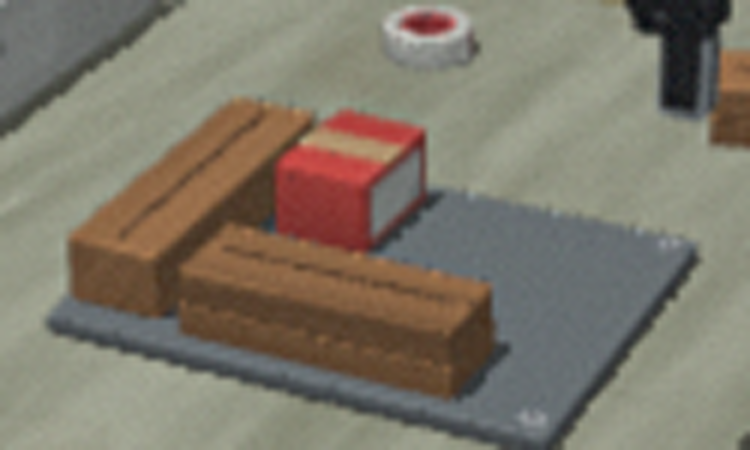

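The block looks seated with all neighbours in place. Left bottom (180,334) fits fully home, but right bottom (452,396) is less clear, so I'll measure the lower edge along its length.

```bash
cat > edge.py <<'E'
from h import *
np.set_printoptions(precision=1,suppress=True)
an=np.radians(4.95); R=np.array([[np.cos(an),-np.sin(an)],[np.sin(an),np.cos(an)]])
def edges(f):
    im=cv2.imread(f); S=cv2.cvtColor(im,cv2.COLOR_BGR2LAB)[:,:,2].astype(float) # b* : brown high
    out=[]
    for x in(-64,-55,-45,-30,0,30,45,55,64):
        lo,hi=[proj('side',[[*(R@[x,25]+[558,55]),h]])[0] for h in(12,20)]
        c=int(round((lo[0]+hi[0])/2)); ys=np.arange(int(hi[1])-6,int(lo[1])+6); v=S[ys,c]
        a,b=v[:3].mean(),v[-3:].mean(); m=(a+b)/2
        i=np.where((v[:-1]>=m)&(v[1:]<m))[0]
        if len(i)==0: continue
        i=i[-1]; y=ys[i]+(v[i]-m)/(v[i]-v[i+1])
        # correct for the row->height at the column
        h=12+(lo[1]-y+ (c-lo[0])*np.tan(0))/(lo[1]-hi[1])*8
        slope=(proj('side',[[*(R@[-64,25]+[558,55]),12]])[0]-proj('side',[[*(R@[64,25]+[558,55]),12]])[0]); k=slope[1]/slope[0]
        h=12+(lo[1]+(c-lo[0])*k-y)/(lo[1]-hi[1])*8
        out.append((x,round(h,1)))
    return out
if __name__=='__main__':
    import sys
    for f in sys.argv[1:]: print(f,edges(f))
E
python3 edge.py pics/s5.png pics/s6.png
python3 - <<'E'
from h import *
np.set_printoptions(precision=1,suppress=True)
# top face of block: triangulate dark-line ends is coarse; measure top rect in top view
t=cv2.imread('pics/t6.png');big=cv2.resize(t,None,fx=4,fy=4,interpolation=2);hsv=cv2.cvtColor(big,cv2.COLOR_BGR2HSV)
m=cv2.inRange(hsv,(5,90,90),(20,255,255)); w=np.zeros_like(m); w[185*4:255*4,278*4:325*4]=255
c=max(cv2.findContours(m&w,0,2)[0],key=cv2.contourArea)
b=(cv2.boxPoints(cv2.minAreaRect(c))+.5)/4-.5; X=onplane('top',b,48); print(X[:,:2],X.mean(0))
E
```

```text
pics/s5.png [(-64, np.float64(19.9)), (-55, np.float64(20.0)), (-45, np.float64(20.5)), (-30, np.float64(19.9)), (0, np.float64(19.5)), (30, np.float64(20.5)), (45, np.float64(19.9)), (55, np.float64(19.3)), (64, np.float64(20.0))]
pics/s6.png [(-64, np.float64(13.5)), (-55, np.float64(12.5)), (-45, np.float64(12.5)), (-30, np.float64(13.1)), (0, np.float64(12.9)), (30, np.float64(12.8)), (45, np.float64(13.0)), (55, np.float64(12.2)), (64, np.float64(12.6))]
[[625.5  84.9]
 [629.6  35.3]
 [490.8  23.4]
 [486.8  72.4]] [558.2  54.   48. ]
```

The lower edge is level along its whole length, having dropped about 7 mm to the board, and the stop held rigid at 26 N, so it is home. The hand is clear; handing in.

```bash
python3 -c "
from rig import arm
print(arm.sign_off())"
```

```text
the job is handed in; nothing more can be done
None
```

I set the long block on the two bare studs, let go of it while it stood proud on the catches, then pressed it flat on the board, took the hand away and handed the job in at about 17 s.

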